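Dispense one spacer disc and nudge it into the blue tray

TASK

Press the red plunger of the spacer feeder fully home once so that a single white disc comes out, and let the plunger spring all the way back. Then nudge that disc sideways off the bed into the blue tray with the fingertips, without picking it up, so that it lies flat in there. Leave the other discs in the magazine and do not disturb the loose things standing around.

Things in the scene. Friction and masses are not known exactly. Their poses are not given: they have to be found in the camera images.
- feeder: Fixed spacer feeder: grey base plate 52 mm wide, x = -78 to +88 mm, 12 mm high, with an upright clear magazine with aluminium corners (51 x 51 mm, top 54 mm above the table) holding three stacked discs under two retaining bars. Origin on the table under the magazine's axis; +x: direction in which the plunger moves and discs come out; +y: left of that; z up.
- bed (a point): Middle of the bare bed where a disc comes out, at x = 54 mm in the feeder's frame, 12 mm above the table (the base's top). It runs from the magazine's slot (x = 26) to a 10 mm high end stop (x = 82), open at both sides (y = +26, -26 mm), where the trays adjoin. After one full press the disc's centre lies at x = 48 to 62 mm, y = 0.
- plunger (a joint): Spring plunger: slides along the feeder's +x; 0 = out (rest), 0.052 m = fully home at its stop. The spring resists with 1.2 N at first, 4.3 N at the end (plus 3 N per 0.1 m/s of speed), and returns it by itself within about a second. Its steel blade pushes the bottom disc out; every full press ejects another.
- push_pad (a point): Centre of the pushing face of the plunger's upright red pad (44 wide, 42 high, 12 mm thick). The face looks along the feeder's -x and spans 14 to 56 mm above the table, this point at 35 mm; at rest it is at x = -92 mm in the feeder's frame. It moves with the plunger. Guide rails on the base rise to 20 mm above the table.
- disc_1: White plastic spacer disc, 40 mm diameter, 12 mm thick, about 30 g, slippery on the bed, the lowest in the magazine: the one that comes out first. Origin at the centre of its underside, z up.
- disc_2: Second disc of the stack, same as the first; it drops onto the bed inside the magazine when the plunger has returned, and stays there. Origin at the centre of its underside.
- disc_3: Third disc, on top of the second; stays in the magazine. Origin at the centre of its underside.
- blue_tray: Fixed blue tray beside the bed, at its left or right (varies): 78 mm along the feeder's x, 84 mm along its y, axes parallel to it, centre at x = 54, y = +68.5 or -68.5 mm in its frame. Floor 4 mm above the table, 8 mm below the bed; 4 mm walls: the lips towards and opposite the bed are 10 mm high over the table, the other two 16 mm. Origin: centre of its underside.
- orange_tray: The same tray in orange, on the other side of the bed; stays empty. Origin at the centre of its underside.
- offcut_1: Loose wooden offcut, 90 x 45 x 22 mm, a bystander. Origin at the centre of its underside.
- offcut_2: Loose light wooden bar offcut, 100 x 30 x 30 mm, a bystander. Origin at the centre of its underside.
- wax_tin: Loose round tin with a red lid, 77 mm diameter, 39 mm high, a bystander. Origin at the centre of its underside.
- screw_jar: Loose clear jar of screws, 66 mm diameter, 68 mm high, a bystander. Origin at the centre of its underside.
Things that resemble listed ones, but are neither listed nor needed, are in the scene too. There is more than one size of the blue_tray; the one meant has the size given above.

How it is judged (in metres and radians):
On the way, in this order (a step that is already met when the one before it is completed fails the run):
1. the plunger is fully home and the first disc is out on the bed (value of joint plunger above 0.048 m and x of disc_1 in the frame of feeder above 0.044 m), for 0.05 s.
2. the plunger has sprung back and the next disc has dropped onto the bed inside the magazine, the first disc still on the bed outside (value of joint plunger below 0.004 m and horizontal distance between each of disc_2, disc_3 and feeder below 0.008 m and height (world z) of disc_2 below 0.016 m and height (world z) of disc_3 below 0.028 m and height (world z) of disc_1 above 0.01 m and x of disc_1 in the frame of feeder above 0.04 m), for 0.1 s.
At the end, for the whole second after the job is handed in: The first disc lies flat (within 0.12 rad) and at rest on the floor of the blue tray, its centre within 30 mm of the tray's; the plunger is out again (within 4 mm); the second and third discs are in the magazine within 8 mm of its axis, the second down on the bed (horizontal distance between disc_1 and blue_tray below 0.03 m and height (world z) of disc_1 below 0.008 m and angle between disc_1's own z axis and vertical below 0.12 rad and linear speed of disc_1 below 0.02 m/s and value of joint plunger below 0.004 m and horizontal distance between each of disc_2, disc_3 and feeder below 0.008 m and height (world z) of disc_2 below 0.016 m and height (world z) of disc_3 below 0.028 m); the robot touches nothing.
It fails at once if a second disc leaves the magazine (horizontal distance between any of disc_2, disc_3 and feeder above 0.02 m).
It fails at once if a disc is lifted (height (world z) of disc_1 above 0.03 m or height (world z) of disc_2 above 0.034 m or height (world z) of disc_3 above 0.048 m).
It fails at once if a loose thing standing around (two offcuts, wax tin, screw jar) is moved by over 15 mm (distance of any of offcut_1, offcut_2, wax_tin, screw_jar from where it was at the start of the episode above 0.015 m).
It also fails if it takes over 45 s, if anything falls off the work surface, if the arm or the gripper's body presses on something with over 40 N, if the wrist force passes 120 N, or if a joint passes its speed limit or range.

ROBOT

A 6-joint arm with a two-finger parallel gripper is mounted at the origin on a cart in front of the work surface, level with it; the furniture and walls round the work are solid. World frame = base frame: x ahead of the robot, y to its left, z up, the work surface at z = 0. Lengths are in mm, angles in degrees, forces in N, time in s.
With the tool pointing down it reaches from about 300 to 850 mm from the base axis. Payload 4.2 kg.
Tool frame: the origin (TCP) lies midway between the tips of the shut fingers; the grasp point (between the pads) lies 19 mm behind it; x points along the fingers, y is the direction in which the jaws open and shut, and the axes are right-handed (so a half turn about x gives the same grasp; the last joint's range is limited). The gripper opens to 91 mm and grips with 3 to 60 N. Pads are 32 mm wide; open, the fingers measure 118 mm over their backs; the gripper's body (76 mm by 178 mm) begins 60 mm behind the grasp point.
Start: joints at [-72.135, 18.312, 89.639, -0, 72.044, -1.146], TCP at [187.307, -543.654, 213.976] pointing down, gripper open.
Joint ranges: [-177.97, 177.97], [-48.28, 115.42], [12.27, 149.76], [-77.06, 257.06], [2.81, 150.46], [-146.56, 146.56]. Speed limits (degrees/s): [147.25, 147.25, 180, 180, 180, 180].

INTERFACE

Orientations are given as [roll, pitch, yaw] about the fixed x, y, z axes, in that order (R = Rz(yaw) Ry(pitch) Rx(roll)).
In Python, from workcell import env gives the robot as it stands.
- The arm moves only by the shell command python3 -m handwheel 'ROWS' [FORCE]. ROWS is text: rows parted by semicolons, each of 7 numbers parted by spaces: the turn, a rotation vector about the tool's x, y, z in degrees, then the shift along the tool's x, y, z in m, then the finger opening in m, from 0 to 0.0912. In form: rx ry rz x y z grip; .... A call has 1 to 12 rows; each row is the pose to reach, as a shift and turn from the pose commanded when the call began, along the tool's axes at that moment; what a row does not reach only later rows make up. A row lasts 1/12 s, in which the tool goes at most 41.7 mm and 7.16 degrees, less where a joint would pass 70% of its speed; a pose out of reach is approached as far as the arm can. A call with a gripper value outside its range is refused whole. The fingers move at their own pace and stop on an object; FORCE is the grip in N (left out, the last holds). Time passes only in rows, so rows that repeat a pose let the fingers close. It gives the time, the measured TCP pose, the force and the opening at its end, in the units of the state.
- env.state(): the state, without advancing time (a new reading comes with each control period).
- env.grab_frame(name): name is "scene" or "top" or "wrist"; returns the picture (400x640x3 uint8, red, green, blue); there is no depth.
- env.get_calibration(name): a dict with "mtx" (3x3 intrinsics, pixels), "T" (4x4, takes a point from camera to world coordinates); the wrist camera has in their place "hand_eye" (4x4, takes a point from camera to tool coordinates, whose origin is the TCP and whose axes are the tool frame's). Camera axes: x right, y up, looking along -z (the intrinsics and any distortion apply to the point x, -y, -z); pixel columns grow to the right and rows downward; lengths in mm; the calibration is good to about 2 mm. A picture is of the moment at which its call begins: read the wrist's pose just before it. get_calibration takes no time and is no camera call.
- env.job_done(): hands the job in, once; it reports no verdict.
The state is a dict: "time_s": time; "qpos": joint angles; "qvel": joint speeds; "effort": joint torques, N m; "ee_pos": TCP position; "ee_rot": TCP orientation; "force": force on the tool from outside, world axes, zero at the start; "torque": the same for the moment, N m; "gripper_width": finger opening in mm.
Only numpy, scipy, OpenCV 4.12 (cv2) and the standard library are available. Lean on these libraries where they do the work, as an engineer would, in place of code of your own. Each camera call takes 0.05 s, during which the arm holds its last target. There are 200 camera calls.

## Working session

There is one attempt and no reset: what is moved stays moved. The work goes in short steps, Python scripts to look and compute and a shell command to move; the robot and the scene stay as the last step left them, time stands still between calls to the robot, and variables do not carry over. Pictures are saved under pics/ and viewed, on a budget of 10 in all, crops included, one or two more only if the job needs it, and the job is handed in when it is done.

```bash
mkdir -p pics; python3 - <<'E'
from workcell import env
import cv2,numpy as np
for n in("scene","top"):
    c=env.get_calibration(n); print(n,{k:np.round(v,3).tolist() for k,v in c.items() if not isinstance(v,str)})
    f=env.grab_frame(n); cv2.imwrite(f"pics/{n}0.png",f[:,:,::-1])
print(env.get_calibration("wrist"))
s=env.state();print(s)
E
```

```text
scene {'mtx': [[477.857, 0.0, 317.252], [0.0, 477.857, 203.379], [0.0, 0.0, 1.0]], 'T': [[-0.512, 0.592, -0.622, -367.567], [-0.859, -0.343, 0.38, 221.246], [0.011, 0.729, 0.684, 1007.349], [0.0, 0.0, 0.0, 1.0]]}
top {'mtx': [[478.95, 0.0, 323.484], [0.0, 478.95, 198.416], [0.0, 0.0, 1.0]], 'T': [[-0.023, 0.986, -0.165, 320.499], [-1.0, -0.021, 0.015, -279.799], [0.011, 0.166, 0.986, 1145.414], [0.0, 0.0, 0.0, 1.0]]}
{'mtx': array([[314.46181453,   0.        , 319.28665237],
       [  0.        , 314.46181453, 197.26792123],
       [  0.        ,   0.        ,   1.        ]]), 'hand_eye': array([[ 5.48544306e-04,  2.83375984e-01, -9.59008733e-01,
        -1.71003994e+02],
       [ 9.99999823e-01, -3.76180867e-04,  4.60833745e-04,
        -7.45890702e-01],
       [-2.30171521e-04, -9.59008817e-01, -2.83376140e-01,
        -8.01462590e+01],
       [ 0.00000000e+00,  0.00000000e+00,  0.00000000e+00,
         1.00000000e+00]])}
{'time_s': 0.1, 'qpos': array([-7.21352337e+01,  1.83492171e+01,  8.96991459e+01, -2.86350057e-03,
        7.20419202e+01, -1.14552349e+00]), 'qvel': array([-0.08351902, -0.02267411, -0.19461763, -0.00063418, -0.0417205 ,
       -0.00075764]), 'effort': array([-9.54907991e-04, -4.13334846e+01, -2.32512259e+01,  7.27997068e-02,
        4.21399414e-02, -5.60931414e-05]), 'ee_pos': array([ 187.15470904, -543.22756785,  213.19374508]), 'ee_rot': array([-89.41822   ,  89.90967577, 109.59295481]), 'force': array([-0.4344105 ,  0.90175823,  0.09329834]), 'torque': array([ 0.00310125, -0.02864431,  0.00072368]), 'gripper_width': 91.41185724034085}
```

View pics/top0.png

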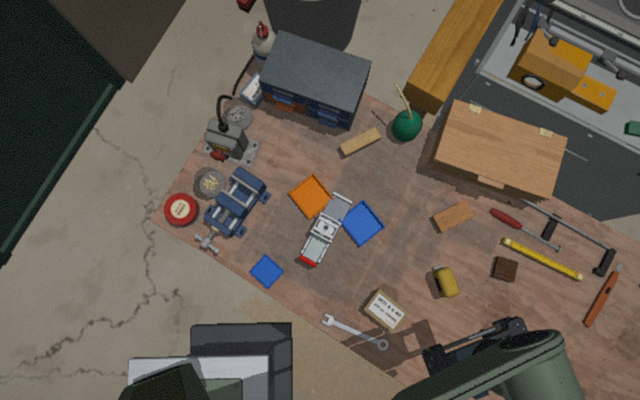

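View pics/scene0.png

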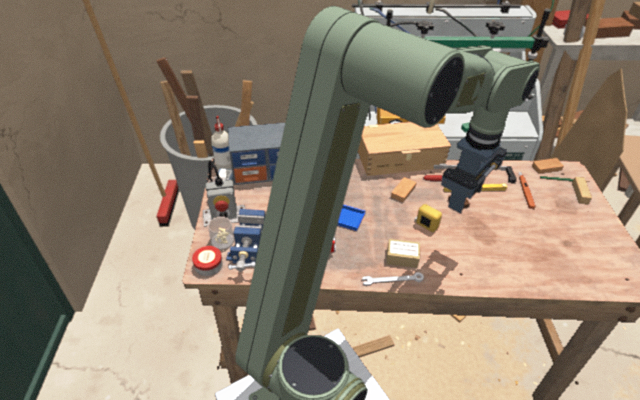

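Top view candidates:
- **Feeder:** red pad at about (310,262), magazine at (327,229), bed at (340,207). The red tin (181,209) and red vise parts (262,30) are other red things.
- **Blue tray:** the large one at (362,223). The small one at (267,271) is a decoy, and the blue vise (237,200) isn't a tray.
- **Orange tray:** (310,197).

Now I'll measure these and make a close crop.

```bash
cat > h.py <<'E'
from workcell import env
import cv2,numpy as np
from scipy.spatial.transform import Rotation as R
def cal(n,s=None):
    c=env.get_calibration(n)
    if n=="wrist":
        T=np.eye(4);T[:3,:3]=R.from_euler('xyz',s['ee_rot'],degrees=True).as_matrix();T[:3,3]=s['ee_pos'];T=T@np.array(c['hand_eye'])
    else:T=np.array(c['T'])
    return np.array(c['mtx']),T
def ray(px,z,K,T):
    d=T[:3,:3]@(np.array([1,-1,-1])*(np.linalg.inv(K)@[px[0],px[1],1])); o=T[:3,3]
    return o+d*(z-o[2])/d[2]
def proj(p,K,T):
    q=T[:3,:3].T@(np.array(p)-T[:3,3]);q=K@(q*[1,-1,-1]);return q[:2]/q[2]
def blobs(f,lo,hi,amin=40):
    m=cv2.inRange(cv2.cvtColor(f,cv2.COLOR_RGB2HSV),lo,hi)
    cs,_=cv2.findContours(m,cv2.RETR_EXTERNAL,cv2.CHAIN_APPROX_NONE)
    return [c for c in cs if cv2.contourArea(c)>amin]
E
python3 - <<'E'
from h import *
f=cv2.imread('pics/top0.png')[:,:,::-1].copy();K,T=cal("top")
for nm,lo,hi in(("blue",(105,150,80),(125,255,255)),("orange",(8,180,120),(20,255,255)),("red",(0,170,90),(6,255,255))):
  for c in blobs(f,lo,hi):
    z=35 if nm=="red" else 10
    P=np.array([ray(p[0],z,K,T)[:2] for p in c],np.float32);r=cv2.minAreaRect(P)
    px=c[:,0].mean(0)
    if 200<px[0]<420 and 150<px[1]<300: print(nm,px.round(),np.round(r[0],1),np.round(r[1],1),round(r[2],1))
cr=cv2.resize(f[170:290,240:400],None,fx=5,fy=5,interpolation=cv2.INTER_CUBIC)
cv2.imwrite('pics/crop0.png',cr[:,:,::-1])
E
```

```text
blue [266. 271.] [ 341.5 -158.5] [59.  55.2] 46.9
blue [362. 223.] [ 450.1 -385.3] [82.1 77.8] 37.2
orange [312. 195.] [ 518.1 -267. ] [82.3 76.9] 37.2
red [307. 261.] [ 362.5 -254.9] [40.1  9.2] 62.3
```

View pics/crop0.png

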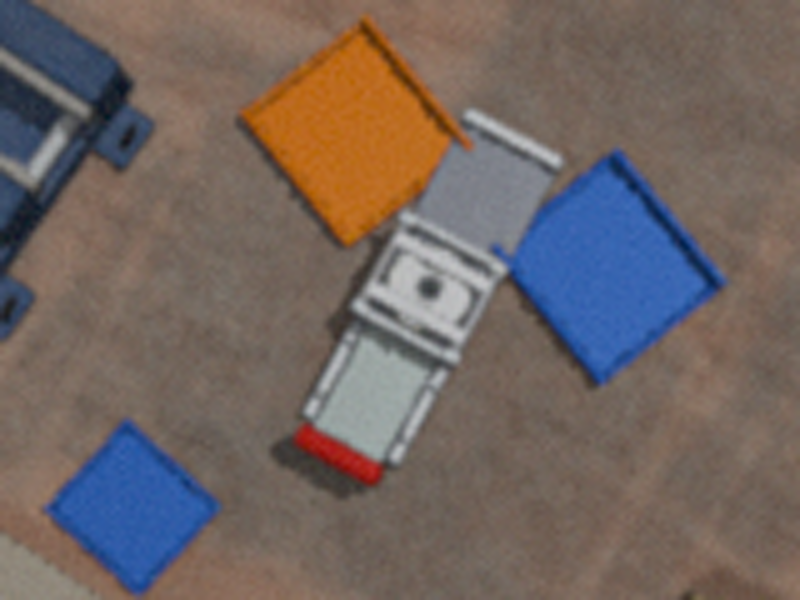

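The choice holds: red pad, magazine and bare bed are in a line with yaw about -30°, and the large blue tray is on the right (78x82 mm, against 59x55 for the decoy). Both trays look turned about 23° relative to the feeder, which contradicts "parallel". I'll check that close up with the wrist camera. First I'll compute the approach.

```bash
cat >> h.py <<'E'
O=np.array([484.1,-326.2]);YAW=-29.5
def fr(x,y): 
    a=np.radians(YAW);ex=np.array([np.cos(a),np.sin(a)]);ey=np.array([-ex[1],ex[0]])
    return O+ex*(x-54)+ey*y
def tgt(s,xyz,yawz):
    "shift (m, tool axes) and rotvec (deg) to put TCP at xyz, tool down, tool z axis at heading yawz"
    M=R.from_euler('xyz',s['ee_rot'],degrees=True).as_matrix()
    z=np.array([np.cos(np.radians(yawz)),np.sin(np.radians(yawz)),0]);x=np.array([0,0,-1.]);y=np.cross(z,x)
    G=np.stack([x,y,z],1)
    return R.from_matrix(M.T@G).as_rotvec(degrees=True).round(2),(M.T@(np.array(xyz)-s['ee_pos'])/1000).round(4)
E
python3 - <<'E'
from h import *
s=env.state();M=R.from_euler('xyz',s['ee_rot'],degrees=True).as_matrix();print(M.round(3))
print("tool z heading",np.degrees(np.arctan2(M[1,2],M[0,2])))
for h in(YAW,YAW+90,YAW-90,YAW+180):print(h,tgt(s,[*fr(-130,0),150],h))
print(fr(0,0),fr(-92,0),fr(54,0))
E
```

```text
[[-0.001  0.326 -0.945]
 [ 0.001 -0.945 -0.326]
 [-1.    -0.002  0.   ]]
tool z heading -160.98882446482992
-29.5 (array([-1.3149e+02, -1.0000e-01,  5.0000e-02]), array([ 0.0636, -0.2462, -0.2296]))
60.5 (array([1.3851e+02, 1.1000e-01, 4.0000e-02]), array([ 0.0636, -0.2462, -0.2296]))
-119.5 (array([-4.149e+01, -3.000e-02,  9.000e-02]), array([ 0.0636, -0.2462, -0.2296]))
150.5 (array([4.851e+01, 4.000e-02, 8.000e-02]), array([ 0.0636, -0.2462, -0.2296]))
[ 437.10079242 -299.60912775] [ 357.02806839 -254.30616022] [ 484.1 -326.2]
```

```bash
python3 - <<'E'
from h import *
s=env.state()
print(tgt(s,[*fr(-60,0),200],YAW-90),fr(-60,0))
E
```

```text
(array([-4.149e+01, -3.000e-02,  9.000e-02]), array([ 0.0135, -0.1938, -0.2759])) [ 384.87945066 -270.06371415]
```

```bash
python3 -m handwheel '-4 0 0 0.001 -0.019 -0.028 0; -8 0 0 0.003 -0.039 -0.055 0; -12.5 0 0 0.004 -0.058 -0.083 0; -17 0 0 0.005 -0.078 -0.11 0; -21 0 0 0.007 -0.097 -0.138 0; -25 0 0 0.008 -0.116 -0.166 0; -29 0 0 0.009 -0.136 -0.193 0; -33 0 0 0.011 -0.155 -0.221 0; -37.5 0 0 0.012 -0.174 -0.248 0; -41.5 0 0 0.0135 -0.194 -0.276 0; -41.5 0 0 0.0135 -0.194 -0.276 0; -41.5 0 0 0.0135 -0.194 -0.276 0'
python3 - <<'E'
from h import *
s=env.state();f=env.grab_frame("wrist");K,T=cal("wrist",s);np.savez('w0.npz',K=K,T=T)
cv2.imwrite('pics/w0.png',f[:,:,::-1]);print(s['ee_pos'],s['ee_rot'],s['force'],s['time_s'])
for nm,lo,hi in(("blue",(105,150,60),(125,255,255)),("orange",(8,180,100),(20,255,255)),("red",(0,170,80),(6,255,255))):
  for c in blobs(f,lo,hi,150):
    z=56 if nm=="red" else 10
    P=np.array([ray(p[0],z,K,T)[:2] for p in c],np.float32);r=cv2.minAreaRect(P)
    print(nm,c[:,0].mean(0).round(),np.round(r[0],1),np.round(r[1],1),round(r[2],1))
E
```

```text
time_s: 1.1
ee_pos: [385.5, -269.1, 200.1]
ee_rot: [-69.7, 90.0, 171.0]
force: [-0.5, 0.2, -0.2]
gripper_width: 13.7
[ 385.50153286 -269.07769042  200.13555315] [-69.71530662  89.95245574 170.96980893] [-0.53932379  0.240258   -0.1772358 ] 1.1
blue [411. 228.] [ 449.9 -383.9] [82.  81.9] 37.3
blue [236. 109.] [ 340.7 -157.8] [59.9 57.2] 46.6
orange [425. 119.] [ 517.7 -266.5] [83.5 79.3] 37.2
red [294. 182.] [ 363.3 -252.5] [46.7 11.4] 59.7
```

View pics/w0.png

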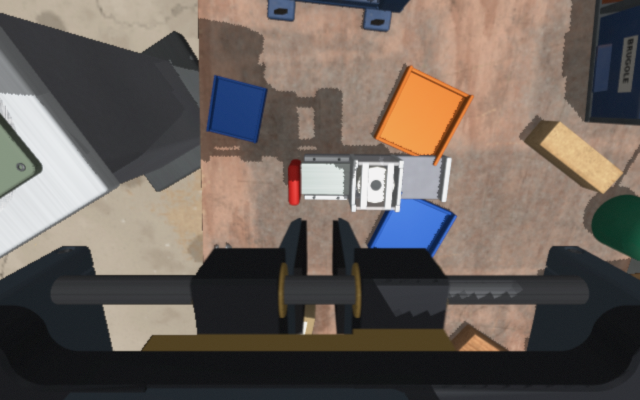

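The wrist view confirms it: red pad (294,182), magazine (376,185), bed (425,178), blue tray (411,228), orange tray (425,119). The trays really are yawed about 23° to the feeder, though their centres are where expected. So the blue tray's 16 mm wall pokes up at about feeder (34,-15). I'll keep the disc near x≈60 while it crosses. Press approach next.

```bash
sed -i 's/^O=.*/O=np.array([484.,-325.7]);YAW=-30.0/' h.py; python3 - <<'E'
from h import *
s=env.state()
print(tgt(s,[*fr(-130,0),35],YAW-90))
E
```

```text
(array([0.57, 0.03, 0.03]), array([ 0.1653, -0.0704, -0.0021]))
```

```bash
python3 -m handwheel '0.5 0 0 0 -0.035 -0.001 0; 0.5 0 0 0.02 -0.07 -0.002 0; 0.5 0 0 0.06 -0.07 -0.002 0; 0.5 0 0 0.1 -0.07 -0.002 0; 0.5 0 0 0.14 -0.07 -0.002 0; 0.5 0 0 0.165 -0.07 -0.002 0; 0.5 0 0 0.165 -0.07 -0.002 0; 0.5 0 0 0.165 -0.07 -0.002 0; 0.5 0 0 0.165 -0.07 -0.002 0' 20
python3 - <<'E'
from h import *
s=env.state();f=env.grab_frame("wrist");K,T=cal("wrist",s)
cv2.imwrite('pics/w1.png',f[:,:,::-1]);print(tgt(s,[*fr(-105.5,0),35],YAW-90),s['gripper_width'])
E
```

```text
time_s: 1.9
ee_pos: [325.9, -235.6, 36.6]
ee_rot: [78.9, 89.9, -41.1]
force: [0.2, 0.1, -0.5]
gripper_width: 0.2
(array([-0.08,  0.03, -0.14]), array([ 0.0017,  0.0225, -0.0011])) 0.17156525983496748
```

View pics/w1.png

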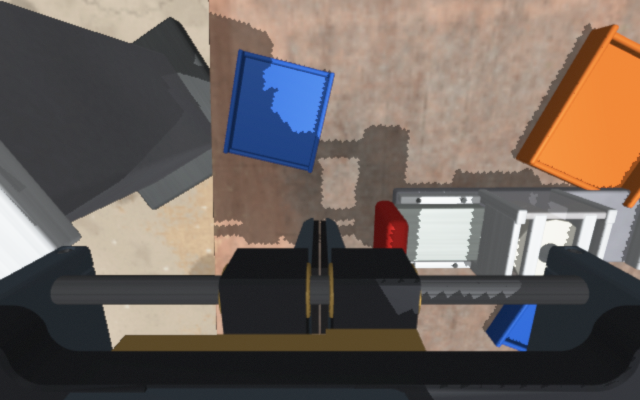

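Shut fingers (tip at 320,222) stand just behind the red pad (390,230) and in line with it. Pressing.

```bash
python3 -m handwheel '0 0 0 0.001 0.012 0 0; 0 0 0 0.001 0.02 0 0; 0 0 0 0.001 0.027 0 0; 0 0 0 0.001 0.034 0 0; 0 0 0 0.001 0.041 0 0; 0 0 0 0.001 0.047 0 0; 0 0 0 0.001 0.053 0 0; 0 0 0 0.001 0.059 0 0; 0 0 0 0.001 0.064 0 0; 0 0 0 0.001 0.069 0 0; 0 0 0 0.001 0.072 0 0; 0 0 0 0.001 0.072 0 0'
```

```text
time_s: 2.95
ee_pos: [387.8, -270.1, 34.1]
ee_rot: [-108.9, 90.0, 131.1]
force: [-2.4, 2.2, -0.1]
gripper_width: 0.4
```

```bash
python3 -m handwheel '0 0 0 0 0.002 0 0; 0 0 0 0 0.004 0 0; 0 0 0 0 0.005 0 0; 0 0 0 0 0.005 0 0'
```

```text
time_s: 3.28
ee_pos: [391.8, -272.5, 34.3]
ee_rot: [-92.6, 90.0, 147.4]
force: [-3.2, 3.6, -0.8]
gripper_width: 0.6
```

```bash
python3 -m handwheel '0 0 0 0 0.001 0 0; 0 0 0 0 0.002 0 0; 0 0 0 0 0.003 0 0; 0 0 0 0 0.003 0 0'
```

```text
time_s: 3.62
ee_pos: [392.7, -273.1, 34.2]
ee_rot: [-91.6, 89.7, 148.4]
force: [-7.1, 4.7, 2.8]
gripper_width: 0.1
```

The plunger is at its stop: force rose to 8.5 N with little travel. Releasing now.

```bash
python3 -m handwheel '0 0 0 0 -0.008 0 0; 0 0 0 0 -0.018 0 0; 0 0 0 0 -0.03 0 0; 0 0 0 0 -0.042 0 0; 0 0 0 0 -0.055 0 0; 0 0 0 0 -0.068 0 0; 0 0 0 0 -0.08 0 0; 0 0 0 -0.04 -0.08 0 0; 0 0 0 -0.08 -0.08 0 0; 0 0 0 -0.12 -0.08 0 0; 0 0 0 -0.12 -0.08 0 0; 0 0 0 -0.12 -0.08 0 0'
python3 - <<'E'
from h import *
s=env.state();f=env.grab_frame("wrist");K,T=cal("wrist",s)
f2=env.grab_frame("top");K2,T2=cal("top")
cv2.imwrite('pics/w2.png',np.vstack([f,cv2.resize(f2[150:290,240:464],(640,400))])[:,:,::-1][::1])
cv2.imwrite('pics/w2.png',cv2.resize(cv2.imread('pics/w2.png'),(480,600)))
c=proj([*fr(54,0),24],K,T);print(s['ee_pos'],c,[proj([*fr(x,y),12],K,T).round() for x,y in((26,26),(82,26),(82,-26),(26,-26))])
x,y=c.astype(int)
for nm,g,k,t in(("w",f,K,T),("t",f2,K2,T2)):
  for b in blobs(g,(0,0,190),(179,40,255),60):
    m=b[:,0].mean(0); p=ray(m,24,k,t)[:2]-O; a=np.radians(YAW)
    q=[54+p[0]*np.cos(a)+p[1]*np.sin(a),-p[0]*np.sin(a)+p[1]*np.cos(a)]
    if abs(q[0]-40)<80 and abs(q[1])<80: print(nm,m.round(),cv2.contourArea(b),np.round(q,1))
  for b in blobs(g,(0,170,80),(6,255,255),30):
    r=np.array([ray(v[0],56,k,t)[:2] for v in b],np.float32); print(nm,'red',cv2.minAreaRect(r))
E
```

```text
time_s: 4.62
ee_pos: [327.3, -236.0, 157.3]
ee_rot: [81.9, 89.4, -38.1]
force: [0.2, -0.0, -1.4]
gripper_width: 0.7
[ 327.34235983 -235.98719534  157.32284666] [498.38219084 187.38984415] [array([469., 160.]), array([523., 160.]), array([514., 208.]), array([462., 208.])]
w [452. 195.] 2328.5 [ 8.1 -7.7]
w [490. 192.] 963.5 [46.1 -4.6]
w [526. 186.] 189.0 [81.6  1.4]
w red ((361.6952819824219, -250.1179656982422), (47.980613708496094, 10.990893363952637), 62.4339599609375)
t [333. 210.] 138.5 [48.2  4.7]
t red ((485.9661560058594, 31.99230194091797), (71.55320739746094, 69.43079376220703), 88.77392578125)
```

View pics/w2.png

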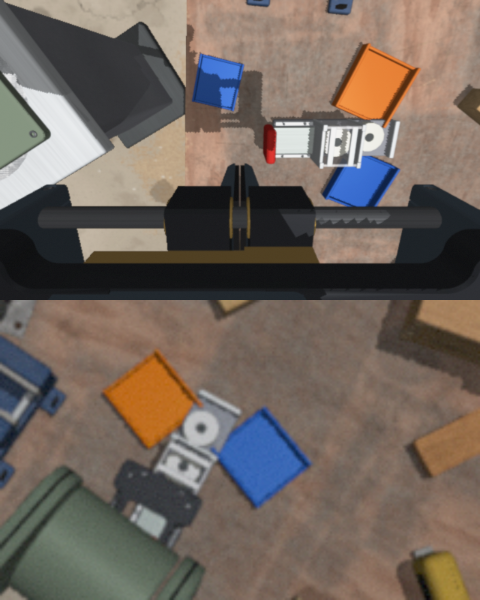

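The disc with its hole is out on the bed at wrist (496,184), about feeder (52,+1). The red pad is back at its rest place. The disc's left edge would catch the blue tray's raised wall corner, so I'll first nudge it diagonally towards the end stop with the tool yawed 30°.

```bash
python3 - <<'E'
from h import *
s=env.state()
print(tgt(s,[*fr(35.5,38.5),157],YAW-60))
print(tgt(s,[*fr(35.5,38.5),15],YAW-60))
E
```

```text
(array([-29.99,   0.04,  -0.07]), array([-0.0025,  0.1649, -0.0387]))
(array([-29.99,   0.04,  -0.07]), array([ 0.1395,  0.1647, -0.0387]))
```

```bash
python3 -m handwheel '-6 0 0 0 0.035 -0.01 0; -12 0 0 0 0.07 -0.02 0; -18 0 0 0 0.105 -0.03 0; -24 0 0 0 0.14 -0.039 0; -30 0 0 0.02 0.165 -0.039 0; -30 0 0 0.055 0.165 -0.039 0; -30 0 0 0.08 0.165 -0.039 0; -30 0 0 0.08 0.165 -0.039 0; -30 0 0 0.08 0.165 -0.039 0; -30 0 0 0.08 0.165 -0.039 0'
python3 - <<'E'
from h import *
s=env.state();f=env.grab_frame("wrist");K,T=cal("wrist",s)
cv2.imwrite('pics/w3.png',f[:,:,::-1])
print(s['ee_pos'],tgt(s,[*fr(35.5,38.5),15],YAW-60),[(q,proj([*fr(q[0],q[1]),q[2]],K,T).round()) for q in((54,0,24),(52,0,24),(0,0,54),(35.5,38.5,15))])
E
```

```text
time_s: 5.55
ee_pos: [487.8, -283.1, 74.8]
ee_rot: [53.8, 90.0, -36.2]
force: [-0.2, 0.4, 0.4]
gripper_width: 0.3
[ 487.83842556 -283.11493315   74.82096449] (array([ 0.  ,  0.02, -0.03]), array([ 0.0598, -0.0006, -0.    ])) [((54, 0, 24), array([315., 268.])), ((52, 0, 24), array([313., 267.])), ((0, 0, 54), array([244., 254.])), ((35.5, 38.5, 15), array([319., 213.]))]
```

View pics/w3.png

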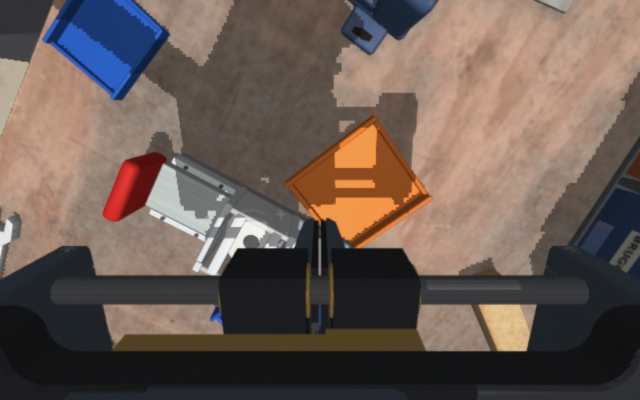

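Magazine (≈250,245) and orange tray (360,185) are where the frame predicts, with the fingers over the gap on the orange side. The gripper hides the disc. Going down to z≈16 and nudging 22 mm.

```bash
python3 -m handwheel '0 0 0 0.03 0 0 0; 0 0 0 0.05 0 0 0; 0 0 0 0.059 0 0 0; 0 0 0 0.059 0 0 0; 0 0 0 0.059 0 0.004 0; 0 0 0 0.059 0 0.008 0; 0 0 0 0.059 0 0.012 0; 0 0 0 0.059 0 0.015 0; 0 0 0 0.059 0 0.018 0; 0 0 0 0.059 0 0.02 0; 0 0 0 0.059 0 0.022 0; 0 0 0 0.059 0 0.022 0'
```

```text
time_s: 6.6
ee_pos: [487.6, -305.3, 15.5]
ee_rot: [40.2, 90.0, -49.8]
force: [0.2, -0.1, 0.1]
gripper_width: 0.4
```

```bash
python3 -m handwheel '0 0 0 0 0 -0.012 0; 0 0 0 -0.03 0 -0.02 0; 0 0 0 -0.07 0 -0.02 0; 4 0 0 -0.1 0 -0.035 0; 10 0 0 -0.1 0 -0.05 0; 16 0 0 -0.1 0 -0.065 0; 22 0 0 -0.1 0 -0.08 0; 28 0 0 -0.1 0 -0.08 0; 30 0 0 -0.1 0 -0.08 0; 30 0 0 -0.1 0 -0.08 0'
python3 - <<'E'
from h import *
s=env.state();f=env.grab_frame("wrist");K,T=cal("wrist",s);f2=env.grab_frame("top")
cv2.imwrite('pics/w4.png',cv2.resize(np.vstack([f,cv2.resize(f2[150:290,240:464],(640,400))]),(480,600))[:,:,::-1])
print(s['ee_pos'],s['force'],[(q,proj([*fr(q[0],q[1]),q[2]],K,T).round()) for q in((54,0,24),(60,-12,24),(54,-68.5,10))])
E
```

```text
time_s: 7.43
ee_pos: [487.2, -223.4, 115.4]
ee_rot: [-107.0, 90.0, 133.1]
force: [0.8, -0.9, -0.2]
gripper_width: 0.5
[ 487.21965204 -223.42425368  115.42294547] [ 0.77527063 -0.9047193  -0.185782  ] [((54, 0, 24), array([371., 291.])), ((60, -12, 24), array([376., 302.])), ((54, -68.5, 10), array([366., 340.]))]
```

View pics/w4.png

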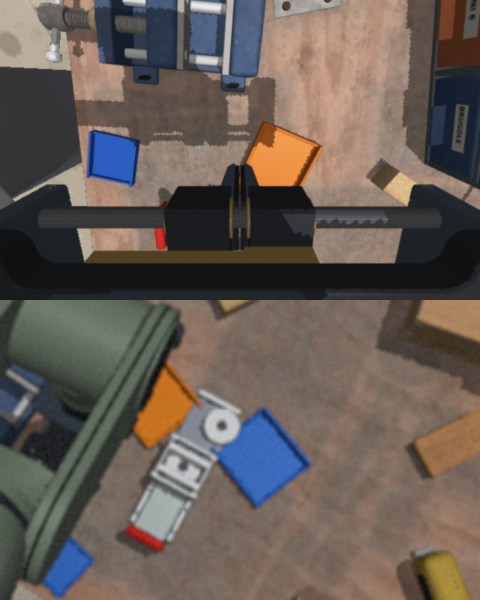

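The top view shows the disc moved diagonally, its hole at about (343,208) in the full frame, still on the bed. The plunger is out. The wrist view is occluded by the gripper.

```bash
cat >> h.py <<'E'
def ff(p):
    a=np.radians(YAW);p=np.array(p[:2])-O;return np.round([54+p[0]*np.cos(a)+p[1]*np.sin(a),-p[0]*np.sin(a)+p[1]*np.cos(a)],1)
E
python3 - <<'E'
from h import *
K,T=cal("top");print(ff(ray((343.1,208.3),24,K,T)),[ff(ray(p,56,K,T)) for p in((307,261),)])
f=env.grab_frame("top");cv2.imwrite('pics/t5.png',f[:,:,::-1])
for b in blobs(f,(0,0,170),(179,40,255),40):
    (c,r)=cv2.minEnclosingCircle(b)
    if 320<c[0]<370 and 180<c[1]<240:print(c,r,ff(ray(c,24,K,T)))
s=env.state();print(ff(s['ee_pos']),tgt(s,[*fr(60,35),15],YAW-90))
E
```

```text
[ 62.4 -14.5] [array([-87.6,  -0.8])]
(322.8829650878906, 231.6914825439453) 10.550013542175293 [-9.3  0.8]
(340.5, 203.5) 13.209944725036621 [69.5 -3.7]
[ 6.2 89.5] (array([ 0.08, -0.  ,  0.02]), array([0.1003, 0.0537, 0.0546]))
```

Disc at about feeder (61,-14), clear of the tray wall. Now a straight push along -y with the tip at z≈18 (above the 16 mm walls).

```bash
python3 -m handwheel '0 0 0 0 0.025 0.025 0; 0 0 0 0 0.05 0.049 0; 0 0 0 0.04 0.05 0.049 0; 0 0 0 0.08 0.05 0.049 0; 0 0 0 0.097 0.05 0.049 0; 0 0 0 0.097 0.05 0.049 0; 0 0 0 0.097 0.05 0.055 0; 0 0 0 0.097 0.05 0.061 0; 0 0 0 0.097 0.05 0.066 0; 0 0 0 0.097 0.05 0.07 0; 0 0 0 0.097 0.05 0.074 0; 0 0 0 0.097 0.05 0.078 0'
```

```text
time_s: 8.58
ee_pos: [491.9, -318.1, 19.4]
ee_rot: [84.5, 89.9, -35.5]
force: [0.2, 0.1, -0.2]
gripper_width: 0.6
```

```bash
python3 -m handwheel '0 0 0 0 0 0.004 0; 0 0 0 0 0 0.008 0; 0 0 0 0 0 0.012 0; 0 0 0 0 0 0.016 0; 0 0 0 0 0 0.02 0; 0 0 0 0.001 0 0.024 0; 0 0 0 0.001 0 0.028 0; 0 0 0 0.001 0 0.031 0; 0 0 0 0.001 0 0.033 0; 0 0 0 0.001 0 0.035 0; 0 0 0 0.001 0 0.035 0'
python3 - <<'E'
from h import *
s=env.state();print(ff(s['ee_pos']),s['ee_pos'],s['force'])
E
```

```text
time_s: 9.5
ee_pos: [474.2, -348.0, 17.5]
ee_rot: [39.2, 90.0, -80.8]
force: [-1.0, 1.2, 0.1]
gripper_width: 0.8
[ 56.7 -24.2] [ 474.19236611 -348.01226948   17.45655928] [-0.98325963  1.20971494  0.09872078]
```

```bash
python3 -m handwheel '0 0 0 0 0 -0.01 0; 0 0 0 -0.03 0 -0.015 0; 0 0 0 -0.07 0 -0.02 0; 0 0 0 -0.1 0 -0.05 0; 0 0 0 -0.13 0 -0.08 0; 0 0 0 -0.13 -0.03 -0.11 0; 0 0 0 -0.13 -0.05 -0.12 0; 0 0 0 -0.13 -0.05 -0.12 0; 0 0 0 -0.13 -0.05 -0.12 0'
python3 - <<'E'
from h import *
s=env.state();f=env.grab_frame("top");K,T=cal("top");print(ff(s['ee_pos']),s['ee_pos'],s['force'])
for b in blobs(f,(0,0,150),(179,60,255),40):
    (c,r)=cv2.minEnclosingCircle(b)
    if 320<c[0]<390 and 190<c[1]<260:print(c,r,ff(ray(c,16,K,T)))
cv2.imwrite('pics/t6.png',cv2.resize(f[170:290,260:420],None,fx=5,fy=5,interpolation=cv2.INTER_CUBIC)[:,:,::-1])
E
```

```text
time_s: 10.25
ee_pos: [490.9, -217.0, 147.9]
ee_rot: [91.0, 90.0, -28.8]
force: [-0.4, 0.4, -0.5]
gripper_width: 0.5
[ 5.6 97.5] [ 490.87480533 -217.04940436  147.86725305] [-0.37544039  0.39151547 -0.54560957]
(324.56756591796875, 228.8648681640625) 13.73464584350586 [-0.8  0.8]
(355.5, 219.11538696289062) 8.271568298339844 [ 54.9 -52.5]
```

View pics/t6.png

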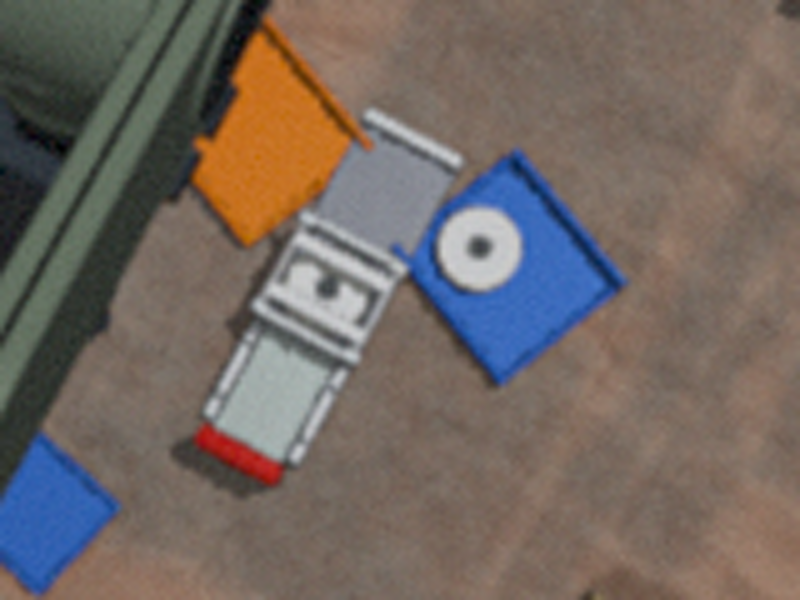

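Disc lies in the blue tray (hole at top pixel ≈(356,219), about 16 mm from tray centre) and the plunger is out. I'll do a close wrist view to check that it is flat.

```bash
python3 -m handwheel '0 0 0 0 0.008 0.04 0; 0 0 0 0 0.016 0.08 0; 0 0 0 0 0.024 0.12 0; 0 0 0 0 0.032 0.16 0; 0 0 0 0 0.04 0.2 0; 0 0 0 0 0.048 0.235 0; 0 0 0 0 0.048 0.235 0; 0 0 0 0 0.048 0.235 0; 0 0 0 0 0.048 0.235 0'
python3 - <<'E'
from h import *
s=env.state();f=env.grab_frame("wrist");K,T=cal("wrist",s);print(ff(s['ee_pos']),s['force'])
for b in blobs(f,(0,0,150),(179,60,255),300):
    if len(b)>5:
        e=cv2.fitEllipse(b);p=ff(ray(e[0],16,K,T))
        if abs(p[0]-54)<30 and abs(p[1]+60)<35:
            P=np.array([ray(v[0],16,K,T)[:2] for v in b],np.float32);print(p,e,cv2.fitEllipse(P))
    
cv2.imwrite('pics/w7.png',cv2.resize(f[60:260,200:480],None,fx=2.8,fy=2.8)[:,:,::-1])
E
```

```text
time_s: 11.05
ee_pos: [414.9, -446.5, 146.7]
ee_rot: [-128.5, 89.9, 111.5]
force: [0.2, -0.7, -0.1]
gripper_width: 0.5
[  54.6 -139.2] [ 0.15874892 -0.72024235 -0.07624469]
[ 52.5 -49.2] ((317.8965148925781, 94.02658081054688), (37.880680084228516, 42.87763595581055), 70.84001159667969) ((457.8988037109375, -367.8120422363281), (32.95600509643555, 39.028472900390625), 73.82819366455078)
```

View pics/w7.png

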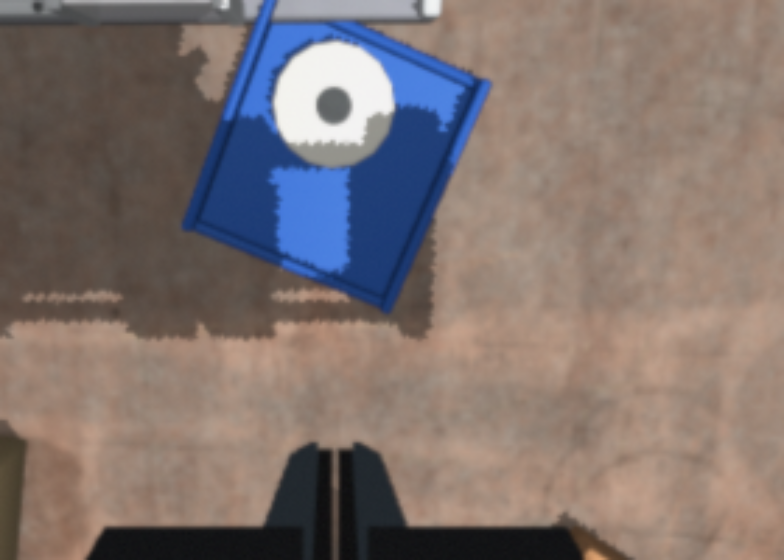

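The wrist crop shows the disc (hole at 333,105) inside the blue tray, about 3 mm from the bed-side lip. It is too close to exclude its edge resting on the lip. I'll nudge it about 10 mm further in, with the tip at z≈14.

```bash
python3 -m handwheel '0 0 0 0 0.001 -0.04 0; 0 0 0 0 0.001 -0.08 0; 0 0 0 0 0.001 -0.118 0; 0 0 0 0.02 0.001 -0.136 0; 0 0 0 0.06 0.001 -0.136 0; 0 0 0 0.1 0.001 -0.136 0; 0 0 0 0.122 0.001 -0.136 0; 0 0 0 0.131 0.001 -0.136 0; 0 0 0 0.132 0.001 -0.136 0; 0 0 0 0.132 0.001 -0.136 0'
python3 -c "
from h import *
s=env.state();print(ff(s['ee_pos']),s['ee_pos'][2],s['force'])"
```

```text
time_s: 11.93
ee_pos: [484.8, -328.8, 16.2]
ee_rot: [86.0, 89.9, -33.9]
force: [-0.2, 0.4, 1.0]
gripper_width: 0.9
[56.3 -2.3] 16.214610012595646 [-0.16277264  0.37909537  0.98561684]
```

```bash
python3 -m handwheel '0 0 0 0.001 0 0 0; 0 0 0 0.001 0 0 0; 0 0 0 0.001 0 0.005 0; 0 0 0 0.001 0 0.01 0; 0 0 0 0.001 0 0.014 0; 0 0 0 0.001 0 0.017 0; 0 0 0 0.001 0 0.02 0; 0 0 0 0.001 0 0.022 0; 0 0 0 0.001 0 0.024 0; 0 0 0 0.001 0 0.026 0; 0 0 0 0.001 0 0.027 0; 0 0 0 0.001 0 0.027 0'
```

```text
time_s: 12.93
ee_pos: [470.4, -352.5, 14.4]
ee_rot: [10.6, 90.0, -109.4]
force: [0.9, -0.3, 0.9]
gripper_width: 0.1
```

```bash
python3 -m handwheel '0 0 0 0 0 -0.01 0; 0 0 0 -0.02 0 -0.012 0; 0 0 0 -0.06 0 -0.02 0; 0 0 0 -0.1 0 -0.05 0; 0 0 0 -0.13 0 -0.08 0; 0 0 0 -0.13 -0.03 -0.11 0; 0 0 0 -0.13 -0.05 -0.12 0; 0 0 0 -0.13 -0.05 -0.12 0; 0 0 0 -0.13 -0.05 -0.12 0'
python3 - <<'E'
from h import *
s=env.state();f=env.grab_frame("top");K,T=cal("top");print(ff(s['ee_pos']),s['ee_pos'],s['force'])
for b in blobs(f,(0,0,150),(179,60,255),40):
    (c,r)=cv2.minEnclosingCircle(b)
    if 320<c[0]<390 and 190<c[1]<260:print(c,r,ff(ray(c,16,K,T)))
cv2.imwrite('pics/t8.png',cv2.resize(f[170:290,260:420],None,fx=5,fy=5,interpolation=cv2.INTER_CUBIC)[:,:,::-1])
E
```

```text
time_s: 13.68
ee_pos: [487.0, -221.7, 144.9]
ee_rot: [84.2, 90.0, -35.7]
force: [0.7, 0.0, -0.4]
gripper_width: 0.2
[ 4.6 91.6] [ 486.98471207 -221.70306244  144.92318757] [ 0.72332533  0.01055823 -0.3834041 ]
(324.56756591796875, 228.8648681640625) 13.73464584350586 [-0.8  0.8]
(360.4130554199219, 222.4130401611328) 8.392239570617676 [ 53.6 -66.4]
```

View pics/t8.png

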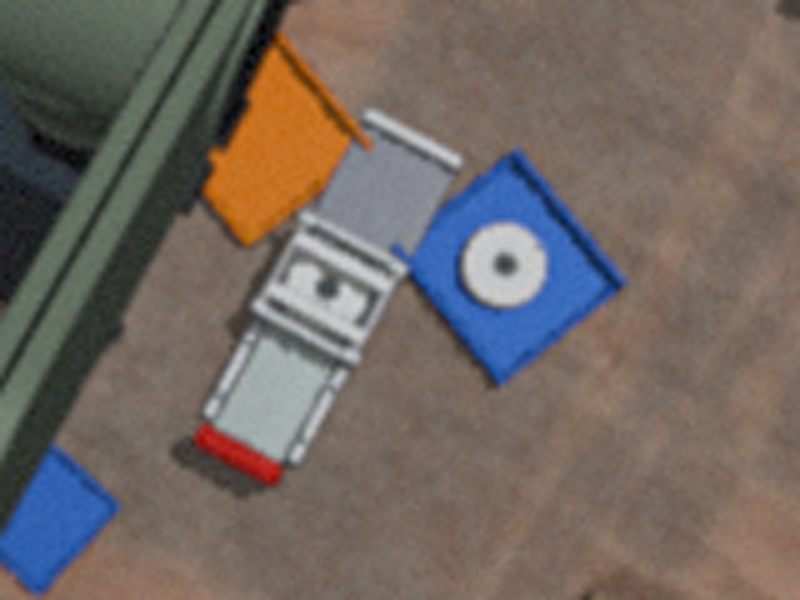

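The disc now lies at feeder (53.6,-66.4), about 2 mm from the tray's centre and far from every wall, so it must be flat. The plunger is out at crop (240,455), the magazine still shows its discs, and the robot is clear. Handing in.

```bash
python3 -c "
from workcell import env
env.job_done()"
```

```text
the job is handed in; nothing more can be done
```

I pressed the plunger home once and one disc came out. I then nudged it into the blue tray in three pushes with shut fingertips, and handed the job in at about 13.7 s. No verdict was reported.

**Press:** Near full travel the force rose to about 8.5 N with almost no further movement, so the plunger was at its stop.

**Pushes:**
- The first was a diagonal push towards the end stop.
- The second went straight across, off the bed and into the tray.
- The third moved the disc deeper in, because after the second its edge was too close to the bed-side lip to be sure it lay flat.

**Last checks:**
- **Disc:** It lies about 2 mm from the tray's centre and well clear of the walls. I inferred from this that it lies flat; I did not measure its tilt.
- **Plunger and magazine:** The pad is back at its rest place and discs still show in the magazine. The heights of the second and third discs were not measured.
- **Robot:** It is clear of everything, about 145 mm above the table. I sent no path near the loose things, but I did not measure them again.

**Disagreement with the description:** Both trays stand turned about 23° to the feeder, not parallel to it. Their centres were where stated. The blue tray's 16 mm wall therefore sticks up at the bed's edge, which is why the first push was diagonal.

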